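# Put the torque transducers back in their storage trays

## Task

The calibration is finished: put each of the four torque transducers away in the black storage tray of its own shape and size (large round, small round, square, oblong), standing upright with its flange flat on the tray's floor inside the rim, the square and the oblong one lined up with the tray's sides. They are delicate instruments, so set each one down gently and do not drop it or knock it about, and leave the hygrometer and the pen cup where they stand.

Things in the scene. Friction and masses are not known exactly. Their poses are not given: they have to be found in the camera images.
- big_round: Torque transducer with a large round aluminium flange, 70 mm diameter, 30 mm high. On top, central, a square steel drive 19 x 19 mm, 30 to 60 mm above the underside, sides parallel to the body's x and y. Loose, about 0.45 kg. Grip it by the drive. Origin: centre of the underside, z up; stands upright on the bench at any yaw; in its tray 4 mm higher.
- small_round: Torque transducer with a small round aluminium flange, 44 mm diameter, 30 mm high. On top, central, a square steel drive 16 x 16 mm, 30 to 60 mm above the underside, sides parallel to the body's x and y. Loose, about 0.2 kg. Grip it by the drive. Origin: centre of the underside, z up; stands upright on the bench at any yaw; in its tray 4 mm higher.
- square: Torque transducer with a square aluminium flange, 54 x 54 mm, 30 mm high; sides parallel to its x and y. On top, central, a square steel drive 19 x 19 mm, 30 to 60 mm above the underside, sides parallel to the body's x and y. Loose, about 0.35 kg. Grip it by the drive. Origin: centre of the underside, z up; stands upright on the bench at any yaw; in its tray 4 mm higher.
- oblong: Torque transducer with an oblong aluminium flange, 80 mm (along its x) x 30 mm (along its y), 30 mm high. On top, central, a square steel drive 16 x 16 mm, 30 to 60 mm above the underside, sides parallel to the body's x and y. Loose, about 0.33 kg. Grip it by the drive. Origin: centre of the underside, z up; stands upright on the bench at any yaw; in its tray 4 mm higher.
- big_round_tray: Large round storage tray, 94 mm outer diameter, recess 86 mm diameter. Fixed to the bench, black with a grey floor; rim wall 4 mm thick, its top 10 mm above the bench; floor 4 mm thick. Origin: centre of the underside, on the bench; z up; at any yaw.
- small_round_tray: Small round storage tray, 68 mm outer diameter, recess 60 mm diameter. Fixed to the bench, black with a grey floor; rim wall 4 mm thick, its top 10 mm above the bench; floor 4 mm thick. Origin: centre of the underside, on the bench; z up; at any yaw.
- square_tray: Square storage tray, 78 x 78 mm outside, recess 70 x 70 mm, sides parallel to its x and y. Fixed to the bench, black with a grey floor; rim wall 4 mm thick, its top 10 mm above the bench; floor 4 mm thick. Origin: centre of the underside, on the bench; z up; at any yaw.
- oblong_tray: Oblong storage tray, 104 mm (along its x) x 54 mm (along its y) outside, recess 96 x 46 mm. Fixed to the bench, black with a grey floor; rim wall 4 mm thick, its top 10 mm above the bench; floor 4 mm thick. Origin: centre of the underside, on the bench; z up; at any yaw.
- hygrometer: Bystander: small white desk hygrometer, 26 x 58 mm, 46 mm high, standing loose in the middle of the work. Origin: centre of the underside.
- pen_cup: Bystander: black pen cup, 72 mm diameter, 85 mm high, with pens up to 140 mm above the bench, loose, beyond the middle of the work, farthest from the robot. Origin: centre of the underside.

How it is judged:
By the outcome, as a careful person would: the job done as asked, in the order asked, and still so for the second after the job is handed in, with the robot touching nothing.
It also fails if it takes over 106 s, if anything falls off the work surface, if the arm or the gripper's body presses on something with over 40 N, if the wrist force passes 120 N, or if a joint passes its speed limit or range.

## Robot

A 7-joint arm with a two-finger parallel gripper is mounted at the origin on the work surface. World frame = base frame: x ahead of the robot, y to its left, z up, the work surface at z = 0. Lengths are in mm, angles in rad, forces in N, time in s.
With the tool pointing down it reaches from about 425 to 800 mm from the base axis. Payload 8.3 kg.
Tool frame: the origin (TCP) lies at the very end of the fingers, on their centre line; the grasp point (between the pads) lies 19 mm behind it (env.hold_point_z is the distance from the TCP to the grasp point, in mm); z points along the fingers, y is the direction in which the jaws open and shut (so a half turn about z gives the same grasp; the last joint's range is limited). The gripper opens to 85 mm and grips with 20 to 120 N. Pads are 22 mm wide; open, the fingers measure 114 mm over their backs; the gripper's body (76 mm by 85 mm) begins 54 mm behind the grasp point. The pads swing forward as they close: fully open they stand 13 mm farther back than shut.
Start: joints at [-0.063, 0.383, 0.016, 1.37, -0.006, 1.388, -0.046], TCP at [624.982, 0.047, 231.279] pointing down, gripper open.
Joint ranges: [-2.95, 2.95], [-0.25, 2.06], [-1.52, 1.56], [0.18, 2.33], [-1.44, 4.58], [0.02, 2.06], [-3.01, 3.01]. Speed limits (rad/s): [2.39, 2.39, 3.01, 3.01, 3.14, 3.14, 3.14].

## Interface

Orientations are given as a unit quaternion [x, y, z, w].
In Python, from rig import env, viewer gives the robot as it stands.
- The arm moves only by the tool servo_tool, never from a script. Its argument "rows" is a list of rows, each a list of 7 numbers: the closure, from 0 (fully open) to 1 (shut), then the shift along the world's x, y, z in mm, then the turn, a rotation vector about the world's x, y, z in rad. A call has 1 to 10 rows; each row shifts and turns the commanded pose from where the row before left it; what a row does not reach is not made up. A row lasts 1/8 s, in which the tool goes at most 62.5 mm and 10.7 degrees, less where a joint would pass 70% of its speed; a pose out of reach is approached as far as the arm can. A call is refused whole if a number of a shift passes 62.5 or a number of a turn 0.188, either way. A call with a gripper value outside its range is refused whole. The fingers move at their own pace and stop on an object; "newtons" is the grip in N (left out, the last holds). Time passes only in rows, so rows that do not move let the fingers close. It gives the time, the measured TCP pose, the force and the opening at its end, in the units of the state.
- env.state(): the state, without advancing time (a new reading comes with each control period).
- viewer.get_image(name): name is "scene" or "side" or "wrist"; returns (picture, depth): 400x640x3 uint8, red, green, blue; 400x640 float32, mm along the optical axis (not along the pixel's ray), 0 where there is no reading.
- viewer.camera_model(name): a dict with "mtx" (3x3 intrinsics, pixels), "k1" (the pictures are not rectified: a ray, as slopes to the right and down, at radius r is drawn at 1 + k1 r^2 times it, then the intrinsics apply), "cam_to_world" (4x4, takes a point from camera to world coordinates). Camera axes: x right, y down, z forward; pixel columns grow to the right and rows downward; lengths in mm; the calibration is good to about 2 mm. A picture is of the moment at which its call begins: read the wrist's pose just before it. camera_model takes no time and is no camera call; for the wrist camera it gives the pose at the moment of the call.
- env.hand_in(): hands the job in, once; it reports no verdict.
The state is a dict: "time": time; "q": joint angles; "dq": joint speeds; "effort": joint torques, N m; "eef_pos": TCP position; "eef_rot": TCP orientation; "ft_force": force on the tool from outside, world axes, zero at the start; "moment": the same for the moment, N m; "finger_gap": finger opening in mm.
Only numpy, scipy, OpenCV 4.12 (cv2) and the standard library are available. Lean on these libraries where they do the work, as an engineer would, in place of code of your own. Each camera call takes 0.05 s, during which the arm holds its last target. There are 200 camera calls.

## Working session

There is one attempt and no reset: what is moved stays moved. The work goes in short steps, Python scripts to look and compute and a tool call to move; the robot and the scene stay as the last step left them, time stands still between calls to the robot, and variables do not carry over. Pictures are saved under pics/ and viewed, about 12 in all and at most 16, crops included, and the job is handed in when it is done.

Besides the shell and the picture viewer there is one more tool, called after "Emit:" as name(argument=value, ...), one argument or row to a line, values as JSON. servo_tool: Moves the arm, as the interface text tells. Its arguments: {"type":"object","properties":{"rows":{"type":"array","items":{"type":"array","items":{"type":"number"}}},"newtons":{"type":"number"}},"required":["rows"]}

```bash
ls; mkdir -p pics
cat > h.py <<'E'
import numpy as np, cv2
from rig import env, viewer
def grab(n):
    m=viewer.camera_model(n); p,d=viewer.get_image(n); return p,d,m
def cloud(d,m):
    K=m['mtx']; h,w=d.shape; u,v=np.meshgrid(np.arange(w),np.arange(h))
    x=(u-K[0,2])/K[0,0]; y=(v-K[1,2])/K[1,1]; a,b=x.copy(),y.copy()
    for _ in range(8):
        s=1+m['k1']*(a*a+b*b); a,b=x/s,y/s
    P=np.stack([a*d,b*d,d],-1); T=np.array(m['cam_to_world'])
    W=P@T[:3,:3].T+T[:3,3]; W[d<=0]=np.nan; return W
def save(n,p): cv2.imwrite('pics/'+n+'.png',cv2.cvtColor(p,cv2.COLOR_RGB2BGR))
E
python3 - <<'E'
from h import *
print(env.state()); print(env.hold_point_z)
for n in ['scene','side','wrist']:
    p,d,m=grab(n); save(n+'0',p); np.savez('pics/'+n+'0.npz',p=p,d=d,**{k:m[k] for k in m}); print(n,m['k1'],np.round(m['cam_to_world'],3).tolist(),(d>0).mean())
a=[cv2.imread('pics/%s0.png'%n) for n in ['scene','side']]
E
```

```text
pics
{'time': 0.0, 'q': array([-0.06290945,  0.38428483,  0.0163883 ,  1.37120948, -0.00626151,
        1.38816941, -0.04651139]), 'dq': array([-0.00032776,  0.00016782, -0.00145399,  0.00183895,  0.00165506,
       -0.00169046,  0.0017668 ]), 'effort': array([-4.50568632e-04, -6.27588844e+01,  8.43669288e-01, -3.71825659e+01,
        1.65239023e-02,  1.39937960e-02, -1.08329079e-04]), 'eef_pos': array([6.24483720e+02, 1.88132694e-02, 2.30224838e+02]), 'eef_rot': array([ 7.07086904e-01,  7.07125936e-01, -7.43112560e-04, -6.84683147e-04]), 'ft_force': array([ 1.0056336 ,  0.22502688, -0.20357896]), 'moment': array([0.02138144, 0.05233248, 0.05945426]), 'finger_gap': 85.22759600642854}
18.700000000000003
scene 0.024883259060883133 [[-0.392, 0.721, -0.571, 1370.791], [0.92, 0.297, -0.257, 336.971], [-0.016, -0.626, -0.78, 1132.899], [0.0, 0.0, 0.0, 1.0]] 0.99601171875
side 0.005311203648849939 [[0.969, -0.2, 0.149, 426.888], [-0.248, -0.735, 0.63, -679.892], [-0.017, -0.648, -0.762, 850.409], [0.0, 0.0, 0.0, 1.0]] 0.995984375
wrist -0.0024731132862675863 [[1.0, 0.001, -0.001, 623.912], [0.001, -0.945, -0.327, 84.59], [-0.001, 0.327, -0.945, 373.094], [0.0, 0.0, 0.0, 1.0]] 0.99591015625
```

View pics/scene0.png

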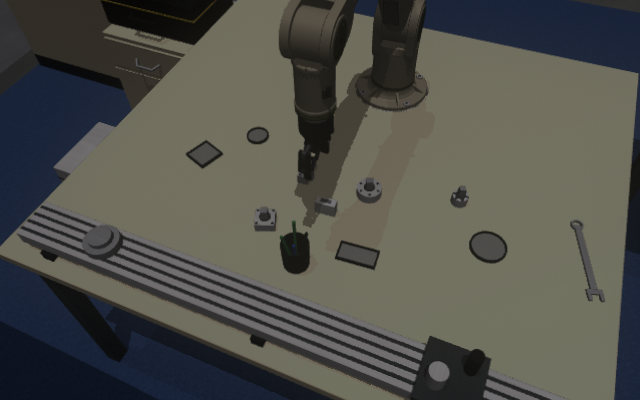

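View pics/side0.png

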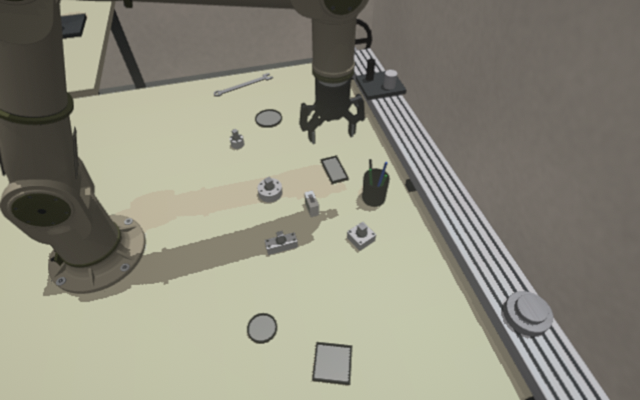

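Scene view: the trays are big round (488,246), oblong (357,255), small round (258,135) and square (204,154). The parts are square (265,218), big_round (369,189) and small_round (460,196). The hygrometer is at (326,205). The oblong part is only visible in the side view, at (282,242).

```bash
cat > m.py <<'E'
from h import *
seeds={'side':dict(big=(270,188),small=(237,139),square=(361,235),oblong=(282,242),hygro=(312,203),cup=(375,188),tbig=(268,118),tsmall=(262,328),tsquare=(333,363),toblong=(334,168)),
'scene':dict(big=(369,189),small=(460,196),square=(265,218),hygro=(326,205),cup=(296,250),tbig=(488,246),tsmall=(258,135),tsquare=(204,154),toblong=(357,255))}
for n in seeds:
    z=np.load(f'pics/{n}0.npz'); W=cloud(z['d'],z); p=z['p']
    T=W[(abs(W[...,2])<12)&(W[...,0]>450)&(W[...,0]<800)&(abs(W[...,1])<350)]
    A=np.c_[T[:,:2],np.ones(len(T))]; keep=np.ones(len(T),bool)
    for _ in range(6):
        c=np.linalg.lstsq(A[keep],T[keep,2],rcond=None)[0]; r=T[:,2]-A@c; keep=abs(r)<2.5
    print(n,'plane',np.round(c,4),'std',r[keep].std())
    H=W[...,2]-(W[...,0]*c[0]+W[...,1]*c[1]+c[2])
    v=p.max(-1).astype(int)
    for k,(x,y) in seeds[n].items():
        C=W[y,x,:2]
        near=np.hypot(W[...,0]-C[0],W[...,1]-C[1])<75
        if k[0]=='t': M=near&(H>2.2)&(H<14)
        else: M=near&(H>22)&(H<36)
        M=cv2.morphologyEx(M.astype(np.uint8),cv2.MORPH_OPEN,np.ones((2,2)))
        nl,L=cv2.connectedComponents(M,connectivity=8)
        dd=np.where(M>0,np.hypot(W[...,0]-C[0],W[...,1]-C[1]),1e9); l=L.ravel()[dd.argmin()]
        Q=W[L==l][:,:2].astype(np.float32); R=cv2.minAreaRect(Q)
        Dm=near&(H>50)&(H<66); D=W[Dm][:,:2]
        print(k,'seedH %.1f'%H[y,x],len(Q),'rect',np.round(R[0],1),np.round(R[1],1),round(R[2],1),'drive',np.round(np.median(D,0),1) if len(D) else '',len(D))
E
python3 m.py
```

```text
side plane [ 1.000e-04 -2.000e-04  1.679e-01] std 1.2112863369902287
big seedH 36.1 299 rect [482.   77.6] [85.7 42.5] 34.3 drive [468.  82.] 50
small seedH 31.7 97 rect [412.2 327.2] [68.4 33.9] 47.0 drive [401.7 320.6] 32
square seedH 36.3 282 rect [ 671.6 -134.6] [68.9 46.5] 34.0 drive [ 669.  -138.6] 69
oblong seedH 32.1 310 rect [467.4 -99.6] [90.  23.1] 17.0 drive [ 463.9 -109.2] 46
hygro seedH 46.7 34 rect [579.2 -25.3] [38.6 13.5] 30.7 drive  0
cup seedH 78.9 73 rect [744.2 -33.6] [21.9 60.2] 73.4 drive [750.8 -21.3] 167
tbig seedH 4.5 361 rect [532.5 428.2] [89.5 78.7] 53.7 drive  0
tsmall seedH 5.1 692 rect [ 379.4 -313.3] [61.4 47.1] 41.8 drive  0
tsquare seedH 4.7 1387 rect [ 514.4 -421.7] [79.5 77.6] 69.3 drive  0
toblong seedH 5.6 432 rect [676.6 126. ] [ 60.7 104.9] 4.4 drive  0
scene plane [-2.2000e-03 -9.0000e-04  2.3429e+00] std 1.3492431609635445
big seedH 33.9 329 rect [459.5  94.5] [59.6 75. ] 40.4 drive [468.2  88.7] 54
small seedH 37.9 140 rect [392.8 329.1] [38.5 58.8] 79.1 drive [401.5 325.7] 44
square seedH 33.0 277 rect [ 659.9 -134.9] [73.2 50.1] 21.7 drive [ 671.5 -133.1] 59
hygro seedH 42.6 23 rect [578.4  19.9] [11.1 21.8] 24.4 drive [574.1  12.7] 5
cup seedH 39.8 12 rect [7.294e+02 2.000e-01] [39.7  7.6] 41.4 drive [753.1  -7.4] 196
tbig seedH 0.3 627 rect [514.6 437.6] [92.7 94. ] 63.4 drive  0
tsmall seedH 1.5 213 rect [ 378.9 -304.4] [69.5 65.6] 21.1 drive  0
tsquare seedH 5.0 369 rect [ 507.6 -415.7] [83.6 87.3] 68.3 drive  0
toblong seedH 4.5 698 rect [671.2 132.8] [ 57.4 104.4] 6.7 drive  0
```

Emit:
servo_tool(
  rows=[
    [0,-52,45,0,0,0,0],
    [0,-52,45,0,0,0,0],
    [0,-52,40,0,0,0,0],
    [0,0,0,0,0,0,0],
    [0,0,0,0,0,0,0],
  ],
  newtons=50,
)

```text
time: 0.78
eef_pos: [481.1, 119.6, 231.5]
eef_rot: [0.707, 0.707, 0.0, 0.0]
ft_force: [0.7, -0.1, -0.2]
finger_gap: 85.3
```

```bash
cat > w.py <<'E'
import sys
from h import *
# usage: w.py name kind x y : kind part/tray, x y expected
name,kind,x,y=sys.argv[1],sys.argv[2],float(sys.argv[3]),float(sys.argv[4])
s=env.state(); p,d,m=grab('wrist'); save(name,p); W=cloud(d,m)
print('t %.2f'%s['time'],'tcp',np.round(s['eef_pos'],1),'rot',np.round(s['eef_rot'],3),'gap %.1f'%s['finger_gap'],'F',np.round(s['ft_force'],1))
K=m['mtx']; print('f',K[0,0],K[0,2],K[1,2])
R=float(sys.argv[5]) if len(sys.argv)>5 else 65
near=(np.hypot(W[...,0]-x,W[...,1]-y)<R)
T=W[(abs(W[...,2])<8)&(np.hypot(W[...,0]-x,W[...,1]-y)<130)][:,2]
h=np.histogram(T,np.arange(-8,8,.5)); z0=h[1][h[0].argmax()]+.25
H=W[...,2]-z0; print('table z0',z0)
def rect(M,t):
    M=cv2.morphologyEx(M.astype(np.uint8),cv2.MORPH_OPEN,np.ones((3,3)))
    nl,L,st,_=cv2.connectedComponentsWithStats(M)
    if nl<2: print(t,'none'); return
    l=1+st[1:,4].argmax(); Q=W[L==l]; r=cv2.minAreaRect(Q[:,:2].astype(np.float32)); c,rad=cv2.minEnclosingCircle(Q[:,:2].astype(np.float32))
    print(t,len(Q),'rect c',np.round(r[0],1),'size',np.round(r[1],1),'ang',round(r[2],1),'circ',np.round(c,1),round(rad,1),'mean',np.round(Q.mean(0),1),'px',np.argwhere(L==l).mean(0)[::-1].round())
if kind=='part':
    rect(near&(H>56)&(H<65),'drive top'); rect(near&(H>26)&(H<34),'flange top')
else:
    rect(near&(H>7.5)&(H<14),'rim'); rect(near&(H>2.2)&(H<6),'floor'); rect(near&(H>2.2)&(H<14),'all')
E
python3 w.py big1 part 467 86
```

```text
t 0.78 tcp [481.1 119.6 231.5] rot [0.707 0.707 0.    0.   ] gap 85.3 F [ 0.7 -0.1 -0.2]
f 275.3527891817677 324.7092053454911 200.55144223938382
table z0 0.25
drive top 224 rect c [465.   86.2] size [19.1 19.3] ang 21.6 circ [464.5  86.8] 12.2 mean [464.8  87.   59.8] px [312. 207.]
flange top 1718 rect c [465.5  86.2] size [68.5 68.9] ang 44.9 circ [465.1  86.2] 35.0 mean [465.4  89.2  30.3] px [313. 197.]
```

View pics/big1.png

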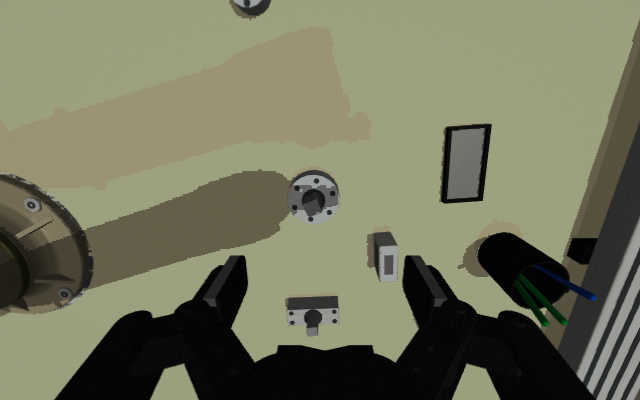

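The wrist view shows big_round at (313,197), the oblong part at (312,310), the hygrometer at (387,258) and the oblong tray at (466,163). I'll measure the other visible items from the same pose while I move on big_round.

```bash
python3 w.py a tray 672 130 68; python3 w.py b part 464 -109
python3 - <<'E'
from h import *
p,d,m=grab('wrist'); W=cloud(d,m); M=(W[...,2]>42)&(W[...,2]<50)&(np.hypot(W[...,0]-577,W[...,1])<60); Q=W[M]; print('hyg',np.nanmean(Q,0),cv2.minAreaRect(Q[:,:2].astype(np.float32)))
E
```

```text
t 0.82 tcp [481.6 119.  231.3] rot [0.708 0.707 0.    0.   ] gap 85.2 F [ 1.2 -0.8 -0.8]
f 275.3527891817677 324.7092053454911 200.55144223938382
table z0 0.25
rim 399 rect c [667.9 157. ] size [55. 47.] ang 4.2 circ [667.6 157.1] 35.0 mean [667.3 163.9  10.2] px [468. 137.]
floor 2236 rect c [672. 128.] size [44.7 95.7] ang 4.3 circ [672.7 127.9] 51.9 mean [671.8 129.7   4.5] px [465. 162.]
all 3290 rect c [670.2 128.4] size [ 55.5 104.4] ang 4.1 circ [669.8 128.7] 58.2 mean [670.8 130.2   6. ] px [465. 162.]
t 0.88 tcp [481.8 118.8 231.2] rot [ 0.708  0.706 -0.     0.   ] gap 85.1 F [ 1.2 -0.1  0.7]
f 275.3527891817677 324.7092053454911 200.55144223938382
table z0 0.25
drive top 117 rect c [ 461.9 -104.3] size [15.9 16.9] ang 7.8 circ [ 461.7 -104.2] 10.1 mean [ 462.  -103.5   59.5] px [312. 330.]
flange top 758 rect c [ 461.9 -104.8] size [79.6 31.4] ang 2.6 circ [ 462.  -105.4] 41.3 mean [ 462.2 -102.2   30.1] px [313. 315.]
hyg [566.92864213   0.81138121  45.86159485] ((567.666015625, -1.5238075256347656), (26.0189151763916, 58.347293853759766), 5.118041038513184)
```

Emit:
servo_tool(
  rows=[
    [0,-6,-11,-20,0,0,0.13],
    [0,-5,-11,-40,0,0,0.13],
    [0,-5,-11,-40,0,0,0.12],
    [0,0,0,-40,0,0,0],
    [0,0,0,-20,0,0,0],
    [0,0,0,0,0,0,0],
    [0,0,0,0,0,0,0],
  ],
)

```text
time: 1.85
eef_pos: [465.8, 86.8, 72.1]
eef_rot: [0.561, 0.828, 0.0, 0.0]
ft_force: [-0.5, 0.8, -0.2]
finger_gap: 85.5
```

Emit:
servo_tool(
  rows=[
    [0,-0.8,0,-15,0,0,0],
    [0,0,0,-15,0,0,0],
    [0,0,0,-6,0,0,0],
    [0.6,0,0,0,0,0,0],
    [1,0,0,0,0,0,0],
    [1,0,0,0,0,0,0],
    [1,0,0,0,0,0,0],
    [1,0,0,0,0,0,0],
  ],
  newtons=60,
)

```text
time: 2.85
eef_pos: [464.6, 87.1, 35.8]
eef_rot: [0.561, 0.828, 0.0, 0.0]
ft_force: [-0.0, 1.2, 4.1]
finger_gap: 18.0
```

Emit:
servo_tool(
  rows=[
    [1,0,0,10,0,0,0],
    [1,0,0,30,0,0,0],
    [1,5,10,50,0,0,0],
    [1,14,45,50,0,0,0],
    [1,15,48,30,0,0,0],
    [1,15,48,15,0,0,0],
    [1,15,48,0,0,0,0],
    [1,15,48,0,0,0,0],
    [1,8,21,0,0,0,0],
    [1,0,0,0,0,0,0],
  ],
)

```text
time: 4.1
eef_pos: [548.6, 352.8, 214.4]
eef_rot: [0.56, 0.829, -0.001, -0.001]
ft_force: [-0.0, -1.1, -3.8]
finger_gap: 18.1
```

```bash
python3 w.py big2 tray 520 434
```

```text
t 4.10 tcp [548.6 352.8 214.4] rot [ 0.56   0.829 -0.001 -0.001] gap 18.1 F [-0.  -1.1 -3.8]
f 275.3527891817677 324.7092053454911 200.55144223938382
table z0 0.25
rim 407 rect c [508.2 455.5] size [90.1 36.7] ang 20.5 circ [514.3 439.4] 45.1 mean [506.7 459.6   9.8] px [327.  78.]
floor 4066 rect c [518.4 429.5] size [85.  85.4] ang 27.2 circ [518.2 429.4] 43.0 mean [517.8 430.7   4.4] px [326. 106.]
all 5032 rect c [518.1 429.7] size [93.5 91.8] ang 22.2 circ [518.2 429.6] 46.9 mean [517.7 431.1   5.4] px [326. 106.]
```

View pics/big2.png

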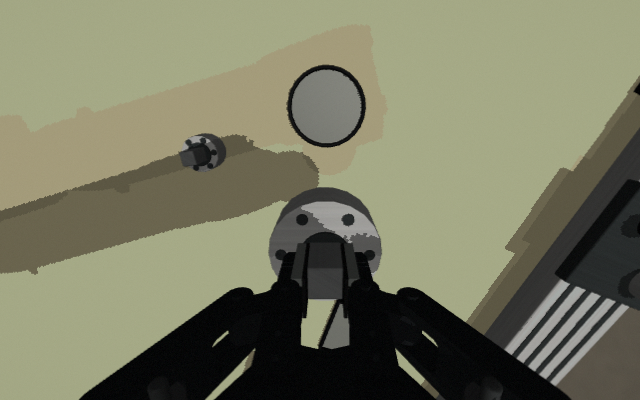

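Big tray at (326,106), big_round upright in the jaws, and small_round visible at (203,152).

```bash
python3 w.py c part 401 324 50
```

```text
t 4.15 tcp [549.1 351.  214.7] rot [ 0.56   0.828 -0.001 -0.001] gap 17.4 F [ 0.3 -1.3 -3.7]
f 275.3527891817677 324.7092053454911 200.55144223938382
table z0 -0.25
drive top 224 rect c [397.9 324.9] size [16.3 16. ] ang 30.7 circ [398. 325.] 10.4 mean [398.8 325.9  59.6] px [188. 156.]
flange top 717 rect c [398.9 325.9] size [40.3 42.8] ang 38.4 circ [397.7 324.8] 22.1 mean [401.1 328.8  30.4] px [202. 150.]
```

Emit:
servo_tool(
  rows=[
    [1,-10,26,0,0,0,0],
    [1,-10,26,-10,0,0,0],
    [1,-10,25,-30,0,0,0],
    [1,0,0,-45,0,0,0],
    [1,0,0,-40,0,0,0],
    [1,0,0,-20,0,0,0],
    [1,0,0,-5,0,0,0],
    [1,0,0,0,0,0,0],
  ],
)

```text
time: 5.2
eef_pos: [520.7, 428.1, 67.3]
eef_rot: [0.561, 0.828, 0.001, 0.0]
ft_force: [-0.1, -0.3, -3.4]
finger_gap: 17.7
```

Emit:
servo_tool(
  rows=[
    [1,-1.5,1,-8,0,0,0],
    [1,-1,0.4,-8,0,0,0],
    [1,0,0,-5,0,0,0],
    [1,0,0,-3,0,0,0],
    [1,0,0,-1.5,0,0,0],
    [1,0,0,-1,0,0,0],
    [1,0,0,0,0,0,0],
    [1,0,0,0,0,0,0],
  ],
)

```text
time: 6.2
eef_pos: [517.4, 429.3, 39.9]
eef_rot: [0.561, 0.828, 0.0, 0.0]
ft_force: [-3.4, -3.2, 3.5]
finger_gap: 18.1
```

Emit:
servo_tool(
  rows=[
    [0.7,0,0,0,0,0,0],
    [0.4,0,0,0,0,0,0],
    [0,0,0,0,0,0,0],
    [0,0,0,0,0,0,0],
    [0,0,0,20,0,0,0],
    [0,0,0,50,0,0,0],
    [0,-40,-34,20,0,0,0.08],
    [0,-40,-35,0,0,0,0.075],
    [0,-39,-35,-10,0,0,0],
    [0,0,0,0,0,0,0],
  ],
)

```text
time: 7.45
eef_pos: [394.9, 321.7, 118.8]
eef_rot: [0.495, 0.869, -0.002, -0.0]
ft_force: [-0.0, 0.8, 0.4]
finger_gap: 85.2
```

```bash
python3 w.py small1 part 398 325 50
python3 - <<'E'
from h import *
p,d,m=grab('side'); W=cloud(d,m); M=(W[...,2]>50)&(W[...,2]<68)&(np.hypot(W[...,0]-518,W[...,1]-430)<60); print(np.nanmean(W[M],0),M.sum(),np.nanmax(W[M][:,2]))
E
```

```text
t 7.45 tcp [394.9 321.7 118.8] rot [ 0.495  0.869 -0.002 -0.   ] gap 85.2 F [-0.   0.8  0.4]
f 275.3527891817677 324.7092053454911 200.55144223938382
table z0 0.25
drive top 382 rect c [397.3 325.2] size [15.2 15.4] ang 31.1 circ [397.6 324.8] 10.5 mean [397.1 325.5  59.9] px [330. 216.]
flange top 1198 rect c [396.5 326.4] size [43.2 39.6] ang 33.4 circ [397.6 325. ] 21.8 mean [394.9 329.   30.7] px [330. 199.]
[520.16351816 423.01920836  59.77648882] 45 65.49109106045239
```

View pics/small1.png

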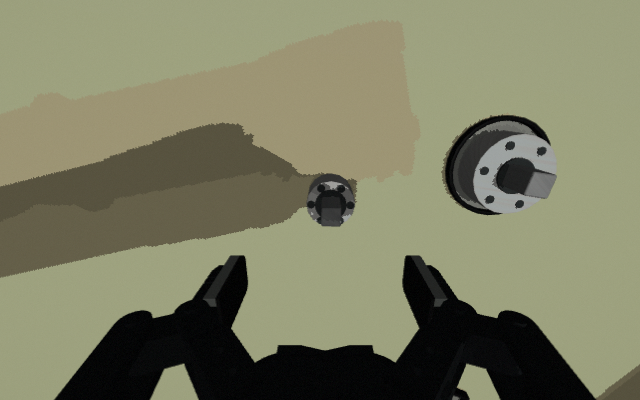

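big_round sits upright in its tray at (510,165) and small_round is centred at (330,200). I'll grasp small_round.

Emit:
servo_tool(
  rows=[
    [0,1.3,1.6,-20,0,0,0],
    [0,1.3,1.7,-30,0,0,0],
    [0,0,0,-22,0,0,0],
    [0,0,0,-9,0,0,0],
    [0,0,0,-2,0,0,0],
    [0.6,0,0,0,0,0,0],
    [1,0,0,0,0,0,0],
    [1,0,0,0,0,0,0],
    [1,0,0,0,0,0,0],
    [1,0,0,0,0,0,0],
  ],
)

```text
time: 8.8
eef_pos: [400.9, 328.6, 36.5]
eef_rot: [0.495, 0.869, -0.0, -0.0]
ft_force: [-1.4, -1.5, 2.3]
finger_gap: 14.6
```

Emit:
servo_tool(
  rows=[
    [1,0,0,10,0,0,0],
    [1,0,0,40,0,0,0],
    [1,10,-15,50,0,0,0],
    [1,30,-40,50,0,0,0],
    [1,35,-45,20,0,0,0],
    [1,35,-45,0,0,0,0],
    [1,30,-50,0,0,0,0],
    [1,15,-58,0,0,0,0],
    [1,5,-60,0,0,0,0],
    [1,0,-60,0,0,0,0],
  ],
)

```text
time: 10.05
eef_pos: [557.5, -41.6, 200.9]
eef_rot: [0.495, 0.869, 0.0, 0.0]
ft_force: [1.0, 0.3, -1.8]
finger_gap: 14.7
```

Emit:
servo_tool(
  rows=[
    [1,0,-60,0,0,0,0],
    [1,0,-60,0,0,0,0],
    [1,-10,-60,0,0,0,0],
    [1,-25,-55,0,0,0,0],
    [1,-30,-50,0,0,0,0],
    [1,-30,-45,0,0,0,0],
    [1,-25,-25,0,0,0,0],
    [1,0,0,0,0,0,0],
    [1,0,0,0,0,0,0],
  ],
)

```text
time: 11.18
eef_pos: [438.1, -394.0, 200.7]
eef_rot: [0.495, 0.869, 0.0, 0.0]
ft_force: [1.0, 1.1, -1.7]
finger_gap: 14.7
```

```bash
python3 w.py small2 tray 379 -309 55;  python3 w.py small2b tray 511 -419 70
```

```text
t 11.18 tcp [ 438.1 -394.   200.7] rot [0.495 0.869 0.    0.   ] gap 14.7 F [ 1.   1.1 -1.7]
f 275.3527891817677 324.7092053454911 200.55144223938382
table z0 0.25
rim 682 rect c [ 378.2 -309.5] size [66.5 66.8] ang 28.2 circ [ 377.8 -309.4] 34.0 mean [ 376.7 -308.1    9.9] px [317.  86.]
floor 2269 rect c [ 378.  -309.5] size [58.4 58.5] ang 29.3 circ [ 377.8 -309.3] 30.0 mean [ 377.4 -308.9    4.4] px [317.  87.]
all 3023 rect c [ 378.2 -309.5] size [66.5 66.8] ang 28.2 circ [ 377.8 -309.4] 34.0 mean [ 377.2 -308.7    5.7] px [317.  87.]
t 11.22 tcp [ 438.5 -393.5  200.6] rot [0.494 0.869 0.    0.   ] gap 14.6 F [ 0.4  0.2 -1.6]
f 275.3527891817677 324.7092053454911 200.55144223938382
table z0 0.25
rim 189 rect c [ 546.3 -428.5] size [66.6 13.7] ang 78.8 circ [ 541.2 -427.5] 33.3 mean [ 546.6 -425.8    9.9] px [382. 237.]
floor 1732 rect c [ 512.6 -418.4] size [60.7 69.5] ang 69.4 circ [ 512.6 -418.6] 44.4 mean [ 515.8 -413.1    4.4] px [367. 217.]
all 2298 rect c [ 511.8 -416.1] size [66.1 79. ] ang 69.1 circ [ 511.8 -415.9] 50.3 mean [ 515.9 -411.1    5.7] px [368. 216.]
```

View pics/small2.png

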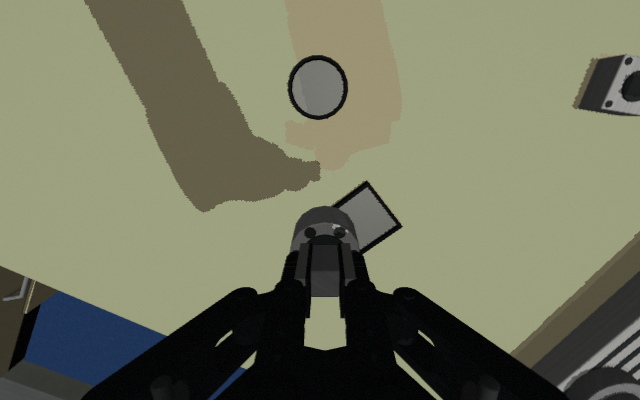

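Small tray at (317,87), with small_round upright in the jaws.

Emit:
servo_tool(
  rows=[
    [1,-20,28,0,0,0,0],
    [1,-20,29,-10,0,0,0],
    [1,-21,28,-30,0,0,0],
    [1,0,0,-40,0,0,0],
    [1,0,0,-35,0,0,0],
    [1,0,0,-16,0,0,0],
    [1,0,0,-4,0,0,0],
    [1,0,0,0,0,0,0],
    [1,0,0,0,0,0,0],
  ],
)

```text
time: 12.4
eef_pos: [377.3, -310.3, 66.6]
eef_rot: [0.495, 0.869, -0.0, 0.001]
ft_force: [0.9, -0.5, -0.8]
finger_gap: 14.6
```

Emit:
servo_tool(
  rows=[
    [1,0,1,-9,0,0,0],
    [1,0,1,-8,0,0,0],
    [1,0,0,-4,0,0,0],
    [1,0,0,-2,0,0,0],
    [1,0,0,-1.5,0,0,0],
    [1,0,0,-1,0,0,0],
    [1,0,0,0,0,0,0],
    [1,0,0,0,0,0,0],
  ],
)

```text
time: 13.4
eef_pos: [376.5, -308.0, 40.4]
eef_rot: [0.495, 0.869, -0.0, 0.0]
ft_force: [-2.0, 0.8, 5.8]
finger_gap: 15.0
```

Emit:
servo_tool(
  rows=[
    [0.7,0,0,0,0,0,0],
    [0.4,0,0,0,0,0,0],
    [0,0,0,0,0,0,0],
    [0,0,0,20,0,0,0],
    [0,0,0,50,0,0,0],
    [0,10,0,50,0,0,0],
    [0,47,28,30,0,0,0],
    [0,48,29,0,0,0,0],
    [0,48,29,0,0,0,0],
    [0,48,29,0,0,0,0],
  ],
)

```text
time: 14.65
eef_pos: [578.9, -191.8, 190.0]
eef_rot: [0.495, 0.869, 0.0, 0.0]
ft_force: [0.6, -0.7, -0.1]
finger_gap: 85.6
```

Emit:
servo_tool(
  rows=[
    [0,48,29,0,0,0,0],
    [0,46,28,0,0,0,0],
    [0,0,0,0,0,0,0],
    [0,0,0,0,0,0,0],
  ],
)

```text
time: 15.15
eef_pos: [671.2, -136.1, 189.2]
eef_rot: [0.495, 0.869, -0.001, -0.0]
ft_force: [-1.4, -1.1, 0.0]
finger_gap: 85.7
```

```bash
python3 w.py square1 part 670 -136 55;  python3 - <<'E'
from h import *
p,d,m=grab('side'); save('side2',p[220:400,180:460].repeat(2,0).repeat(2,1)); W=cloud(d,m); M=(W[...,2]>50)&(W[...,2]<68)&(np.hypot(W[...,0]-378,W[...,1]+309)<50); print(np.nanmean(W[M],0),M.sum(),np.nanmax(W[M][:,2]))
E
```

```text
t 15.15 tcp [ 671.2 -136.1  189.2] rot [ 0.495  0.869 -0.001 -0.   ] gap 85.7 F [-1.4 -1.1  0. ]
f 275.3527891817677 324.7092053454911 200.55144223938382
table z0 0.25
drive top 329 rect c [ 667.4 -135.9] size [18.8 19.1] ang 22.5 circ [ 667.2 -135.6] 12.3 mean [ 667.1 -135.3   60. ] px [322. 190.]
flange top 1755 rect c [ 667.3 -136. ] size [54. 54.] ang 22.2 circ [ 667.2 -135.7] 37.1 mean [ 665.9 -133.5   30.3] px [322. 180.]
[ 379.55051775 -312.05919417   61.98356101] 75 66.92711427398876
```

View pics/square1.png

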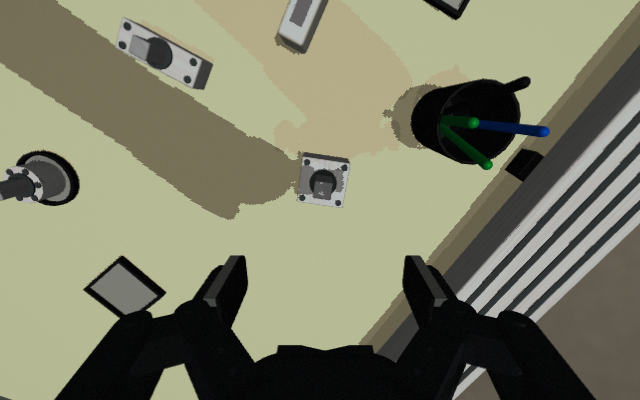

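View pics/side2.png

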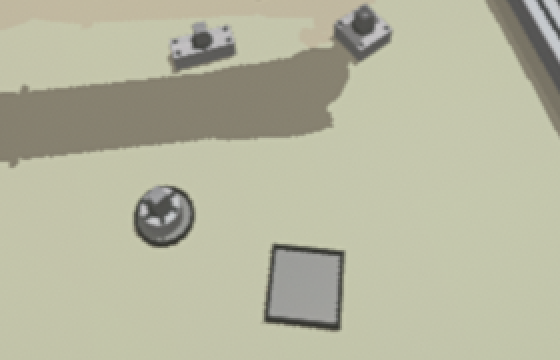

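The square part is centred at (322,180) and small_round sits upright in its tray (side crop at (163,215)). I'll grasp the square part.

Emit:
servo_tool(
  rows=[
    [0,-2,0,-20,0,0,-0.075],
    [0,-2,0,-40,0,0,-0.072],
    [0,0,0,-45,0,0,0],
    [0,0,0,-15,0,0,0],
    [0,0,0,0,0,0,0],
    [0,0,0,0,0,0,0],
  ],
)

```text
time: 16.0
eef_pos: [668.8, -136.4, 72.5]
eef_rot: [0.558, 0.83, 0.001, 0.002]
ft_force: [-0.3, 0.2, 0.1]
finger_gap: 85.4
```

Emit:
servo_tool(
  rows=[
    [0,-1,0.3,-15,0,0,0],
    [0,0,0,-15,0,0,0],
    [0,0,0,-6,0,0,0],
    [0.6,0,0,-1,0,0,0],
    [1,0,0,0,0,0,0],
    [1,0,0,0,0,0,0],
    [1,0,0,0,0,0,0],
    [1,0,0,0,0,0,0],
  ],
)

```text
time: 17.0
eef_pos: [666.9, -135.5, 33.6]
eef_rot: [0.557, 0.83, 0.0, 0.0]
ft_force: [-0.6, 0.7, 2.1]
finger_gap: 17.9
```

Emit:
servo_tool(
  rows=[
    [1,0,0,10,0,0,0],
    [1,0,0,40,0,0,0],
    [1,-10,-20,50,0,0,0],
    [1,-24,-46,45,0,0,-0.14],
    [1,-26,-50,20,0,0,-0.15],
    [1,-26,-50,0,0,0,-0.15],
    [1,-26,-50,0,0,0,-0.15],
    [1,-26,-50,0,0,0,-0.15],
    [1,-26,-50,0,0,0,0],
    [1,-20,-40,0,0,0,0],
  ],
)

```text
time: 18.25
eef_pos: [482.3, -489.4, 193.8]
eef_rot: [0.821, 0.572, -0.001, -0.001]
ft_force: [0.3, -0.1, -4.7]
finger_gap: 17.8
```

Emit:
servo_tool(
  rows=[
    [1,0,0,0,0,0,0],
    [1,0,0,0,0,0,0],
  ],
)

```text
time: 18.5
eef_pos: [484.6, -486.7, 193.5]
eef_rot: [0.82, 0.572, 0.0, -0.001]
ft_force: [0.2, 0.2, -3.4]
finger_gap: 18.0
```

```bash
python3 w.py square2 tray 512 -417 62
```

```text
t 18.50 tcp [ 484.6 -486.7  193.5] rot [ 0.82   0.572  0.    -0.001] gap 18.0 F [ 0.2  0.2 -3.4]
f 275.3527891817677 324.7092053454911 200.55144223938382
table z0 0.25
rim 574 rect c [ 507.3 -428.4] size [63.3 77.9] ang 69.4 circ [ 507.4 -428.2] 49.6 mean [ 497.8 -438.4   10. ] px [322. 137.]
floor 3731 rect c [ 509.8 -421.8] size [69.4 70.2] ang 69.5 circ [ 509.8 -421.7] 49.2 mean [ 510.1 -420.8    4.4] px [326. 118.]
all 4839 rect c [ 509.8 -421.7] size [77.8 78. ] ang 69.3 circ [ 509.8 -421.6] 54.3 mean [ 510.2 -420.5    5.6] px [326. 117.]
```

View pics/square2.png

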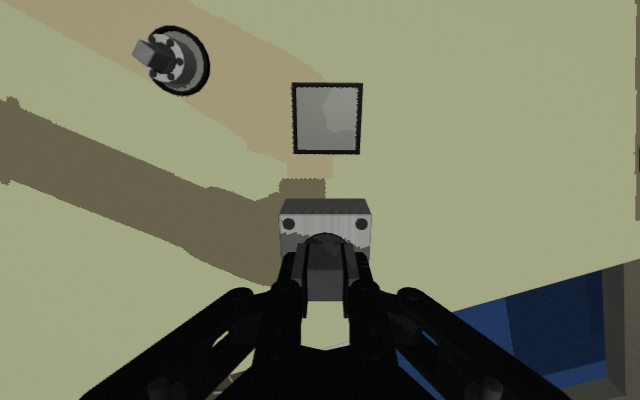

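Square tray at (326,117), nearly aligned with the held part.

Emit:
servo_tool(
  rows=[
    [1,8,22,0,0,0,-0.007],
    [1,8,22,-10,0,0,0],
    [1,9,21,-30,0,0,0],
    [1,0,0,-40,0,0,0],
    [1,0,0,-32,0,0,0],
    [1,0,0,-14,0,0,0],
    [1,0,0,-3,0,0,0],
    [1,0,0,0,0,0,0],
    [1,0,0,0,0,0,0],
  ],
)

```text
time: 19.68
eef_pos: [510.4, -423.0, 66.5]
eef_rot: [0.822, 0.57, 0.0, 0.001]
ft_force: [0.5, -0.0, -4.1]
finger_gap: 17.9
```

Emit:
servo_tool(
  rows=[
    [1,-0.5,1,-10,0,0,0],
    [1,0,0.3,-9,0,0,0],
    [1,0,0,-4,0,0,0],
    [1,0,0,-3,0,0,0],
    [1,0,0,-1.5,0,0,0],
    [1,0,0,-1,0,0,0],
    [1,0,0,0,0,0,0],
    [1,0,0,0,0,0,0],
  ],
)

```text
time: 20.68
eef_pos: [509.2, -421.1, 37.5]
eef_rot: [0.822, 0.57, 0.0, 0.0]
ft_force: [-3.3, 3.4, 5.6]
finger_gap: 18.1
```

Emit:
servo_tool(
  rows=[
    [0.7,0,0,0,0,0,0],
    [0.4,0,0,0,0,0,0],
    [0,0,0,0,0,0,0],
    [0,0,0,20,0,0,0],
    [0,0,0,50,0,0,0],
    [0,0,10,50,0,0,0],
    [0,-9,60,30,0,0,0.13],
    [0,-9,60,0,0,0,0.13],
    [0,-9,60,0,0,0,0.14],
    [0,-9,60,0,0,0,0],
  ],
)

```text
time: 21.92
eef_pos: [473.7, -174.1, 186.0]
eef_rot: [0.692, 0.722, 0.001, 0.001]
ft_force: [0.9, 0.8, 0.7]
finger_gap: 85.2
```

Emit:
servo_tool(
  rows=[
    [0,-9,55,0,0,0,0],
    [0,0,12,-30,0,0,0],
    [0,0,0,0,0,0,0],
    [0,0,0,0,0,0,0],
  ],
)

```text
time: 22.42
eef_pos: [465.4, -110.1, 155.6]
eef_rot: [0.693, 0.721, 0.0, 0.001]
ft_force: [1.0, -1.4, 1.0]
finger_gap: 85.4
```

```bash
python3 w.py oblong1 part 462 -105 55;  python3 - <<'E'
from h import *
p,d,m=grab('side'); save('side3',p[280:400,180:420].repeat(3,0).repeat(3,1))
E
```

```text
t 22.43 tcp [ 465.4 -110.1  155.6] rot [0.693 0.721 0.    0.001] gap 85.4 F [ 1.  -1.4  1. ]
f 275.3527891817677 324.7092053454911 200.55144223938382
table z0 0.25
drive top 303 rect c [ 461.7 -105.1] size [15.7 16.1] ang 1.6 circ [ 461.6 -104.9] 10.7 mean [ 461.7 -104.7   59.9] px [321. 197.]
flange top 1882 rect c [ 461.7 -104.8] size [79.9 30. ] ang 2.3 circ [ 461.7 -105.2] 42.0 mean [ 462.1 -103.2   30.3] px [322. 186.]
```

View pics/oblong1.png

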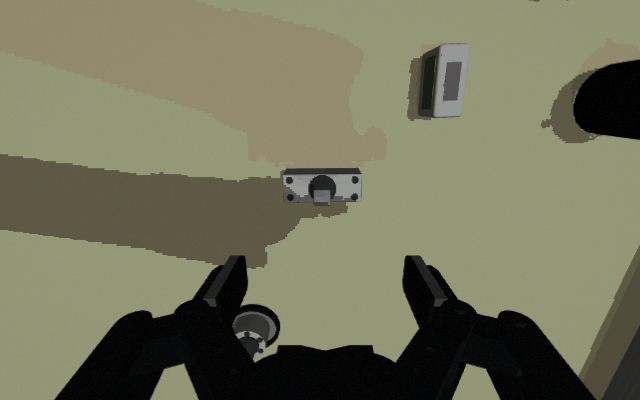

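View pics/side3.png

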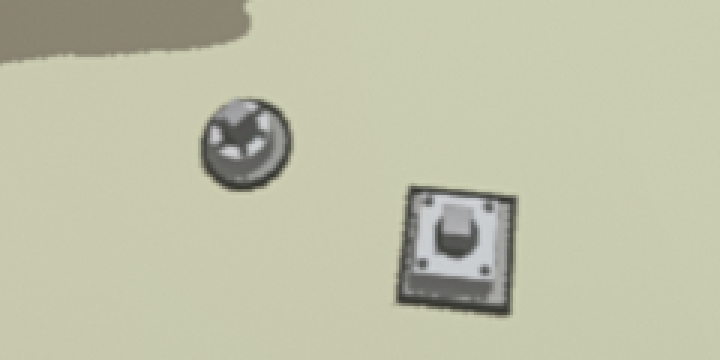

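The square sits aligned in its tray (crop (458,250)). The oblong part is at (322,186), already in line with the jaws.

Emit:
servo_tool(
  rows=[
    [0,-2,2.5,-20,0,0,0],
    [0,-1.7,2.5,-40,0,0,0],
    [0,0,0,-20,0,0,0],
    [0,0,0,-5,0,0,0],
    [0,0,0,0,0,0,0],
    [0,0,0,0,0,0,0],
  ],
)

```text
time: 23.28
eef_pos: [462.1, -104.0, 70.3]
eef_rot: [0.693, 0.721, 0.001, 0.001]
ft_force: [0.6, 0.9, -0.2]
finger_gap: 85.2
```

Emit:
servo_tool(
  rows=[
    [0,-0.4,-0.8,-15,0,0,0],
    [0,0,0,-14,0,0,0],
    [0,0,0,-6,0,0,0],
    [0.6,0,0,0,0,0,0],
    [1,0,0,0,0,0,0],
    [1,0,0,0,0,0,0],
    [1,0,0,0,0,0,0],
    [1,0,0,0,0,0,0],
  ],
)

```text
time: 24.28
eef_pos: [461.5, -104.5, 34.7]
eef_rot: [0.692, 0.721, 0.0, 0.001]
ft_force: [0.3, -0.2, 4.3]
finger_gap: 15.0
```

Emit:
servo_tool(
  rows=[
    [1,0,0,10,0,0,0],
    [1,0,0,40,0,0,0],
    [1,0,0,50,0,0,-0.17],
    [1,14,26,45,0,0,-0.17],
    [1,18,33,20,0,0,-0.17],
    [1,19,34,0,0,0,-0.17],
    [1,19,34,0,0,0,-0.17],
    [1,19,34,0,0,0,-0.17],
    [1,19,34,0,0,0,-0.17],
    [1,18,32,0,0,0,-0.17],
  ],
)

```text
time: 25.52
eef_pos: [586.5, 123.6, 198.7]
eef_rot: [0.992, 0.123, -0.001, 0.0]
ft_force: [0.1, 0.2, -4.2]
finger_gap: 15.4
```

Emit:
servo_tool(
  rows=[
    [1,0,0,0,0,0,-0.17],
    [1,0,0,0,0,0,0],
    [1,0,0,0,0,0,0],
  ],
)

```text
time: 25.9
eef_pos: [586.3, 121.8, 199.0]
eef_rot: [0.999, 0.042, -0.0, 0.0]
ft_force: [0.2, -0.2, -3.2]
finger_gap: 14.7
```

```bash
python3 w.py oblong2 tray 671 128 68
```

```text
t 25.90 tcp [586.3 121.8 199. ] rot [ 0.999  0.042 -0.     0.   ] gap 14.7 F [ 0.2 -0.2 -3.2]
f 275.3527891817677 324.7092053454911 200.55144223938382
table z0 0.25
rim 612 rect c [671.5 115.4] size [53.9 78.2] ang 4.7 circ [671.6 115.6] 46.6 mean [671.  101.8  10.1] px [349. 106.]
floor 3429 rect c [670.6 128.4] size [46.  96.4] ang 4.8 circ [671.3 128.5] 52.9 mean [671.1 128.8   4.4] px [325. 104.]
all 4545 rect c [670.4 128.4] size [ 53.9 104.3] ang 4.8 circ [670.5 128.4] 57.9 mean [671.4 128.4   5.7] px [325. 104.]
```

View pics/oblong2.png

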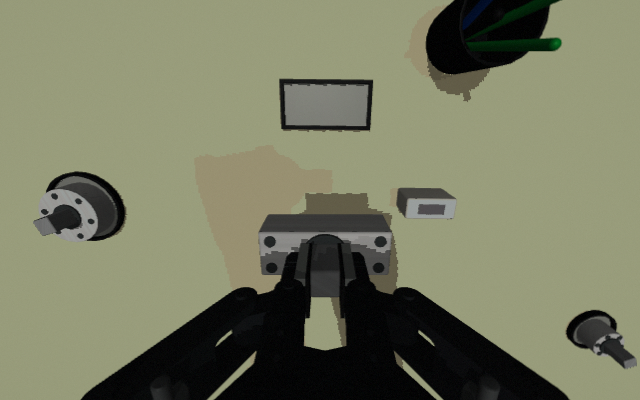

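Oblong tray at (325,104), with the held part parallel to it. The cup is well clear of the fingers.

Emit:
servo_tool(
  rows=[
    [1,28,2,0,0,0,0],
    [1,28,2,-10,0,0,0],
    [1,28,2,-30,0,0,0],
    [1,0,0,-40,0,0,0],
    [1,0,0,-35,0,0,0],
    [1,0,0,-15,0,0,0],
    [1,0,0,-3,0,0,0],
    [1,0,0,0,0,0,0],
    [1,0,0,0,0,0,0],
  ],
)

```text
time: 27.08
eef_pos: [671.8, 128.8, 68.1]
eef_rot: [0.999, 0.041, 0.002, -0.0]
ft_force: [0.2, 0.7, -4.1]
finger_gap: 14.4
```

Emit:
servo_tool(
  rows=[
    [1,-1,0,-10,0,0,0],
    [1,0,0,-9,0,0,0],
    [1,0,0,-4,0,0,0],
    [1,0,0,-3,0,0,0],
    [1,0,0,-1.5,0,0,0],
    [1,0,0,-1,0,0,0],
    [1,0,0,-0.7,0,0,0],
    [1,0,0,0,0,0,0],
    [1,0,0,0,0,0,0],
  ],
)

```text
time: 28.2
eef_pos: [669.8, 128.6, 38.9]
eef_rot: [0.999, 0.041, 0.0, -0.0]
ft_force: [-6.9, -1.2, 9.3]
finger_gap: 14.8
```

Contact (force went from −4 to +9 N). I'll release, rise, and back away to look.

Emit:
servo_tool(
  rows=[
    [0.7,0,0,0,0,0,0],
    [0.4,0,0,0,0,0,0],
    [0,0,0,0,0,0,0],
    [0,0,0,20,0,0,0],
    [0,0,0,50,0,0,0],
    [0,0,0,50,0,0,0],
    [0,-40,0,50,0,0,0],
    [0,-50,0,30,0,0,0],
    [0,0,0,0,0,0,0],
    [0,0,0,0,0,0,0],
  ],
)

```text
time: 29.45
eef_pos: [581.0, 128.5, 236.8]
eef_rot: [0.999, 0.041, 0.001, -0.0]
ft_force: [0.1, 0.7, -0.6]
finger_gap: 85.2
```

```bash
python3 w.py fin part 670 128 60; python3 w.py fin2 part 518 430 60
python3 - <<'E'
from h import *
p,d,m=grab('wrist'); W=cloud(d,m); M=(W[...,2]>42)&(W[...,2]<50)&(np.hypot(W[...,0]-567,W[...,1])<60); Q=W[M]; print('hyg',cv2.minAreaRect(Q[:,:2].astype(np.float32)))
p,d,m=grab('side'); save('side4',p[80:400,180:460].repeat(2,0).repeat(2,1)[:600])
E
```

```text
t 29.45 tcp [581.  128.5 236.8] rot [ 0.999  0.041  0.001 -0.   ] gap 85.2 F [ 0.1  0.7 -0.6]
f 275.3527891817677 324.7092053454911 200.55144223938382
table z0 0.25
drive top 205 rect c [668.2 129.1] size [15.4 15.2] ang 4.9 circ [668.6 129.1] 10.4 mean [668.6 129.4  63.9] px [331. 102.]
flange top 15 rect c [672.   94.4] size [4.5 2.4] ang 6.3 circ [672.   94.4] 2.6 mean [672.   94.4  33.7] px [360. 102.]
t 29.50 tcp [581.  128.3 235.7] rot [0.999 0.041 0.    0.   ] gap 85.4 F [ 0.6 -0.1 -0.4]
f 275.3527891817677 324.7092053454911 200.55144223938382
table z0 0.25
drive top 287 rect c [517.8 427.1] size [18.9 20.7] ang 20.5 circ [517.9 426.1] 12.6 mean [518.9 424.8  62.9] px [ 80. 210.]
flange top 205 rect c [532.3 403.6] size [55.6 14.5] ang 31.0 circ [528.6 409.8] 27.8 mean [533.9 402.3  30.5] px [116. 192.]
hyg ((569.0223999023438, -1.407644271850586), (25.419092178344727, 57.70891571044922), 4.692837715148926)
```

View pics/fin.png

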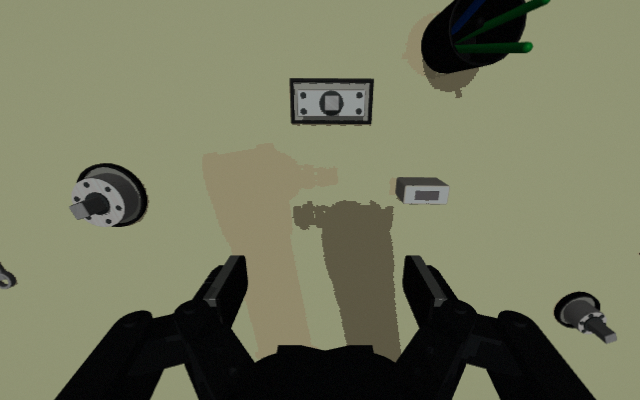

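View pics/side4.png

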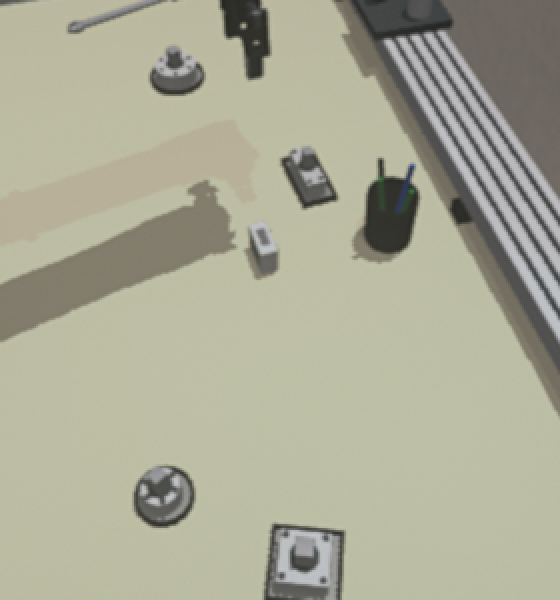

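All four are seated: the oblong one is at (331,102) inside its rim, and the hygrometer and cup have not moved. Handing in.

```bash
python3 -c "
from rig import env
print(env.hand_in())"
```

```text
the job is handed in; nothing more can be done
None
```

All four transducers are in their own trays, and I handed the job in at about 29.6 s of the 106 s allowed. I placed them in the order large round, small round, square, oblong, lowering each one slowly until the wrist force showed contact.

**Last checks:**
- **Oblong:** its drive is about 2 mm from the tray centre, and its yaw of 4.9° matches the tray's 4.8°. Its drive top stands at 64 mm, the height for sitting on the tray floor.
- **Large round:** its drive is about 3 mm from the tray centre, with its top at 63 mm.
- **Square and small round:** the last side picture shows both upright inside their rims, with the square lined up. I did not measure the square's final position. The small round's side-camera reading is only good to a few millimetres.
- **Hygrometer:** it measured within 1.5 mm of its first position and at the same angle, which is measurement noise.
- **Pen cup:** it was checked by picture only, and it looks unmoved.

**What was off:** when I gripped the small round, the tool was about 5 mm off its measured position, so closing the jaws probably slid it a few millimetres on the bench. Contact with the tray when setting it down was light, about 8 N. The largest, on the oblong, was about 13 N.

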